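# Close up after loading the teapot

## Robot

A 6-joint arm with a two-finger parallel gripper is mounted at the origin on the work surface. World frame = base frame: x ahead of the robot, y to its left, z up, the work surface at z = 0. Lengths are in m, angles in rad, forces in N, time in s.
With the tool pointing down it reaches from about 0.3 to 0.875 m from the base axis. Payload 6.4 kg.
Tool frame: the origin (TCP) lies midway between the tips of the shut fingers; the grasp point (between the pads) lies 19 mm behind it; z points along the fingers, y is the line along which they close (so a half turn about z gives the same grasp; the last joint's range is limited). The gripper opens to 85 mm and grips with 20 to 120 N. Pads are 22 mm wide; open, the fingers measure 114 mm over their backs; the gripper's body (76 mm by 85 mm) begins 54 mm behind the grasp point. The pads swing forward as they close: fully open they stand 13 mm farther back than shut.
Start: joints at [1.065, 0.181, 1.607, -0, 1.354, -0.206], TCP at [0.17, 0.549, 0.231] pointing down, gripper open.
Joint ranges: [-2.99, 2.99], [-0.89, 2.07], [0.3, 2.58], [-1.14, 4.28], [0, 2.63], [-3.12, 3.12]. Speed limits (rad/s): [2.57, 2.57, 3.01, 3.14, 3.14, 3.14].

## Interface

Orientations are given as a unit quaternion [w, x, y, z].
In Python, from bench import status, camera, ctrl gives the robot as it stands. The module is installed in compiled form; this text tells all that it offers.
- The arm moves only by the shell command python3 -m handwheel 'ROWS'. ROWS is JSON, a list that holds one entry, the list of rows, each a list of 7 numbers: the opening, from -1 (shut) to 1 (fully open), then the shift along the tool's x, y, z in cm, then the turn, a rotation vector about the tool's x, y, z in degrees. A call has 1 to 10 rows; each row is the pose to reach, as a shift and turn from the pose commanded when the call began, along the tool's axes at that moment; what a row does not reach only later rows make up. A row lasts 1/8 s, in which the tool goes at most 62.5 mm and 10.7 degrees, less where a joint would pass 70% of its speed; a pose out of reach is approached as far as the arm can. A call with a gripper value outside its range is refused whole. The fingers move at their own pace and stop on an object; the grip force is fixed at half the most. Time passes only in rows, so rows that repeat a pose let the fingers close. It gives the time, the measured TCP pose, the force, the opening and the grip force at its end, in the units of the state.
- status.get_obs(): the state, without advancing time (a new reading comes with each control period).
- camera(name): name is "scene" or "side" or "wrist"; returns a dict with "frame" (384x512x3 uint8, blue, green, red), "depth" (384x512 float32, m along the optical axis (not along the pixel's ray), 0 where there is no reading), "fx", "fy", "cx", "cy" (pixels), "dist" ([k1, k2, p1, p2, k3] as OpenCV has them; the pictures are not rectified), "extrinsics" (4x4, takes a point from camera to world coordinates); the wrist camera has in their place "hand_eye" (4x4, takes a point from camera to tool coordinates, whose origin is the TCP and whose axes are the flange's). Camera axes: x right, y down, z forward; pixel columns grow to the right and rows downward; lengths in m; the calibration is good to about 2 mm. A picture is of the moment at which its call begins: read the wrist's pose just before it.
- ctrl.hand_in(): hands the job in; it is judged then, once.
The state is a dict: "time_s": time; "q": joint angles; "dq": joint speeds; "joint_efforts": joint torques, N m; "eef_pos": TCP position; "eef_rot": TCP orientation; "wrist_force": force on the tool from outside, world axes, zero at the start; "torque": the same for the moment, N m; "opening": opening from 0.0 (shut) to 1.0 (fully open); "grasp_force": force on a finger pad.
Only numpy, scipy, OpenCV 4.12 (cv2) and the standard library are available. Lean on these libraries where they do the work, as an engineer would, in place of code of your own. Each camera call takes 0.05 s, during which the arm holds its last target. There are 200 camera calls.

## Task

The teapot on the tray has just been loaded with tea from the tilt-out bin, so close up: set the teapot's own lid (the wide one with the chipped edge) gently on the pot, seated all the way round, and push the tilt-out bin fully shut. Leave the pot standing where it is and let go of everything.

Things in the scene. Friction and masses are not known exactly. Their poses are not given: they have to be found in the camera images.
- lid_knob (a point): Teapot's lid: white ceramic, 94 mm across, 48 mm tall, 140 g, right way up on the wood, brown chip mark on its edge (the 68 mm lid without chip is a sugar bowl's). Point: centre of its upright round knob, 26 mm wide, standing 22 to 48 mm above the underside; point at 35 mm; z up. A cone below falls to a flange, underside at 12 mm, over a plug tapering from 72 to 52 mm. Any yaw will do.
- teapot_mouth (a point): Open white teapot, 700 g, loose, 98 mm tall, belly 124 mm, on a 4 mm thick round aluminium tray by three 70 mm tall glass cups. Point: centre of the mouth at rim height; z up. Mouth 82 mm wide inside, 92 outside. Spout to its -y, handle to +y, each to 105 mm from the axis, not above the rim. Lid seated: flange on the rim, knob's centre 23 mm above this point.
- bin (a joint): Lean (rad) of the front of the tilt-out bin, a wooden box 210 mm wide: 0 = shut, upright against its case, firm stop; grows as the top edge leans out towards the robot. Starts at 0.3 to 0.5. Hinged along its lower edge, 3 mm above the table; stiff, stays where left; about 3 N at the top edge moves it. The case's roof is 165 mm above the table.
- bin_edge (a point): Middle of the top edge of the bin's wooden front, on its outer face towards the robot. Front 208 mm wide, 12 mm thick, 182 mm from hinge to top edge. Own y: along the edge, level; own z: from the hinge up the front; own -x: out of the outer face. A level push along +x, just below the edge, shuts it. When shut, the point is 185 mm above the table.
Mind the look-alikes: they are no part of the job. Leave any pink look-alike of the part that bears lid_knob alone.

How it is judged:
At the end, for the whole second after the job is handed in: The teapot's lid lies seated on the teapot (centred within 12 mm, knob centre 15 to 29 mm above the rim, level with the rim within 10 degrees), the pot stands upright within 40 mm of where it was, and the bin's front is shut (within 0.06 rad) (horizontal distance between lid_knob and teapot_mouth below 0.012 m and z of lid_knob in the frame of teapot_mouth between 0.015 and 0.029 m and angle between the z axis of lid_knob and the z axis of teapot_mouth, either way round below 0.17 rad and angle between teapot_mouth's own z axis and vertical below 0.1 rad and distance of teapot_mouth from where it was at the start of the episode below 0.04 m and value of joint bin below 0.06 rad); the robot touches nothing.
It fails at once if the lid is dropped onto the pot (it comes within 30 mm of its seat at over 0.5 m/s) (distance between lid_knob and teapot_mouth below 0.053 m and linear speed of pot_lid above 0.5 m/s).
It fails at once if the teapot is tipped (over 30 degrees) (angle between teapot_mouth's own z axis and vertical above 0.52 rad).
It also fails if it takes over 53 s, if anything falls off the work surface, if the arm or the gripper's body presses on something with over 40 N, if the wrist force passes 120 N, or if a joint passes its speed limit or range.

## Working session

There is one attempt and no reset: what is moved stays moved. The work goes in short steps, Python scripts to look and compute and a shell command to move; the robot and the scene stay as the last step left them, time stands still between calls to the robot, and variables do not carry over. Pictures are saved under pics/ and viewed, at most 10 in all, crops included, and the job is handed in when it is done.

```bash
mkdir -p pics; cat > h.py <<'E'
import numpy as np, cv2
from scipy.spatial.transform import Rotation as R
from bench import status, camera, ctrl
def obs():
    o=status.get_obs(); w,x,y,z=o["eef_rot"]; T=np.eye(4); T[:3,:3]=R.from_quat([x,y,z,w]).as_matrix(); T[:3,3]=o["eef_pos"]; return o,T
def cam(n):
    o,T=obs(); c=camera(n); c["T"]=np.array(c["extrinsics"]) if n!="wrist" else T@np.array(c["hand_eye"]); return c
def rays(c,px):
    K=np.array([[c["fx"],0,c["cx"]],[0,c["fy"],c["cy"]],[0,0,1]])
    p=cv2.undistortPoints(np.array(px,float).reshape(-1,1,2),K,np.array(c["dist"])).reshape(-1,2)
    return np.c_[p,np.ones(len(p))]
def onplane(c,px,z):
    d=rays(c,px)@c["T"][:3,:3].T; o=c["T"][:3,3]; return o+d*((z-o[2])/d[:,2])[:,None]
def bydepth(c,px):
    px=np.array(px).reshape(-1,2); i=px.astype(int); return (rays(c,px)*c["depth"][i[:,1],i[:,0]][:,None])@c["T"][:3,:3].T+c["T"][:3,3]
def cloud(c):
    u,v=np.meshgrid(range(512),range(384)); P=bydepth(c,np.c_[u.ravel(),v.ravel()]).reshape(384,512,3); P[c["depth"]==0]=np.nan; return P
def totool(v):
    return obs()[1][:3,:3].T@np.array(v)*100
E
python3 - <<'E'
from h import *
import pickle
o,T=obs(); print(o["time_s"],T.round(3))
cs={n:cam(n) for n in("scene","side","wrist")}
pickle.dump(cs,open("c0.pkl","wb"))
for n,c in cs.items(): print(n,c["T"][:3,3].round(3),c["T"][:3,2].round(2))
im=np.vstack([cs["scene"]["frame"],cs["side"]["frame"]]); 
cv2.imwrite("pics/scene.png",cs["scene"]["frame"]);cv2.imwrite("pics/side.png",cs["side"]["frame"])
E
```

```text
0.0 [[-0.955  0.295 -0.001  0.17 ]
 [ 0.295  0.955 -0.002  0.549]
 [ 0.    -0.002 -1.     0.23 ]
 [ 0.     0.     0.     1.   ]]
scene [ 1.544 -0.14   1.002] [-0.79  0.06 -0.61]
side [-0.06  -0.814  0.866] [ 0.44  0.65 -0.62]
wrist [0.092 0.574 0.373] [ 0.3  -0.1  -0.95]
```

View pics/scene.png

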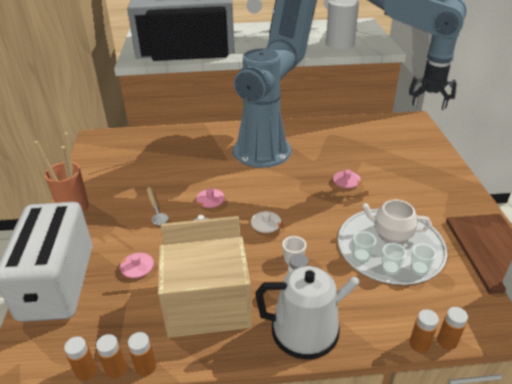

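View pics/side.png

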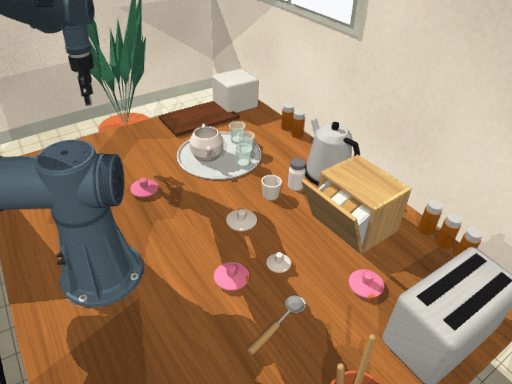

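Scene view: white lids at about (265,222) and (200,218), with pink lids at (210,198), (346,179) and (137,265). In the side view the white lids are at (241,220), which is larger, and (279,262), which is smaller. The pot is at side (206,142) and the bin's front at side (335,210). The candidate is side (241,220), the wider white one. I'll check its size and chip in a crop and measure everything.

```bash
python3 - <<'E'
from h import *
import pickle
cs=pickle.load(open("c0.pkl","rb"))
s=cs["side"]["frame"];t=cs["scene"]["frame"]
a=cv2.resize(s[190:290,200:320],None,fx=4,fy=4,interpolation=3); b=cv2.resize(t[195:245,180:290],(480,218),interpolation=3)
cv2.imwrite("pics/crop.png",np.vstack([a[:380],b[:218,:480]]))
C={n:cloud(c) for n,c in cs.items()}
def box(n,u0,u1,v0,v1): return C[n][v0:v1,u0:u1].reshape(-1,3)
for nm,n,b in [("big","side",(215,265,198,240)),("small","side",(262,296,246,278)),("big","scene",(245,288,205,240))]:
    P=box(n,*b); P=P[P[:,2]>0.008]; print(nm,n,len(P),P.min(0).round(3),P.max(0).round(3)); K=P[P[:,2]>.03]; print(" top",len(K),K.mean(0).round(3),K.min(0).round(3),K.max(0).round(3))
for n,b in [("side",(180,230,118,165)),("scene",(370,425,195,245))]:
    P=box(n,*b); P=P[(P[:,2]>0.092)&(P[:,2]<.115)]; print("rim",n,len(P),P.min(0).round(3),P.max(0).round(3)); 
    (x,y),r=cv2.minEnclosingCircle(P[:,:2].astype(np.float32)); print(x,y,r)
P=box("side",290,420,140,250); print("bin",P[P[:,2]>.155].min(0),P[P[:,2]>.155].max(0))
print(bydepth(cs["side"],[[306,185],[320,205],[335,222],[350,240],[308,192],[354,240]]).round(3))
E
```

```text
big side 539 [ 0.382 -0.075  0.011] [0.474 0.021 0.054]
 top 72 [ 0.426 -0.032  0.044] [ 0.415 -0.042  0.03 ] [ 0.439 -0.016  0.054]
small side 390 [ 0.391 -0.265  0.011] [ 0.458 -0.195  0.05 ]
 top 59 [ 0.422 -0.233  0.043] [ 0.413 -0.24   0.031] [ 0.431 -0.219  0.05 ]
big scene 493 [ 0.384 -0.075  0.008] [0.563 0.02  0.06 ]
 top 65 [ 0.445 -0.026  0.043] [ 0.419 -0.04   0.03 ] [0.563 0.02  0.06 ]
rim side 165 [0.462 0.256 0.092] [0.558 0.401 0.104]
0.49791616201400757 0.32760360836982727 0.07545696198940277
rim scene 218 [0.469 0.303 0.092] [0.569 0.403 0.104]
0.5191764831542969 0.35364654660224915 0.052368033677339554
bin [ 0.57111714 -0.32438477  0.15504352] [0.83639924 0.03703452 0.18663869]
[[ 0.572 -0.141  0.164]
 [ 0.601 -0.179  0.105]
 [ 0.611 -0.238  0.08 ]
 [ 0.633 -0.287  0.037]
 [ 0.588 -0.136  0.129]
 [ 0.624 -0.307  0.06 ]]
```

View pics/crop.png

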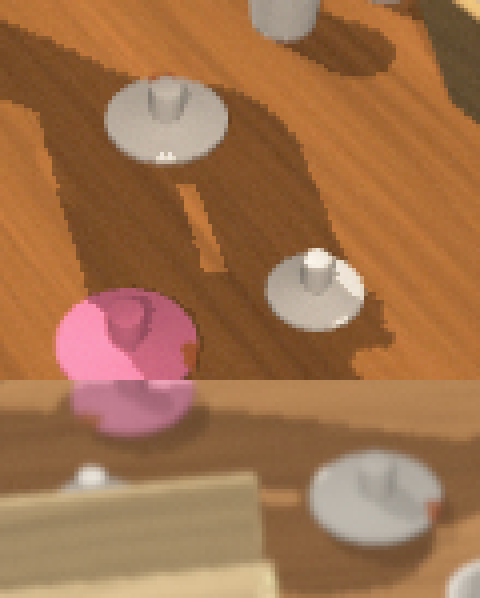

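The crop confirms it: the white lid at side (241,220) has the chip mark on its edge, visible in the scene crop at about (433,510), and measures about 94 mm across. The other white lid is about 68 mm with no chip. The target lid's centre is about (0.428,-0.027). I'll look at the pot from above on the way.

```bash
python3 -m handwheel '[[[1,-5.5,-1.7,-7,0,0,0],[1,-11,-3.3,-7,0,0,0],[1,-16,-5,-7,0,0,0],[1,-21.5,-6.6,-7,0,0,0],[1,-27,-8.3,-7,0,0,0],[1,-32.3,-9.9,-7,0,0,0],[1,-32.3,-9.9,-7,0,0,0],[1,-32.3,-9.9,-7,0,0,0],[1,-32.3,-9.9,-7,0,0,0]]]'
python3 - <<'E'
from h import *
import pickle
c=cam("wrist"); P=cloud(c); print(c["T"][:3,3])
m=((P[...,2]>.094)&(P[...,2]<.112)&(np.hypot(P[...,0]-.519,P[...,1]-.352)<.06)); Q=P[m]
print(m.sum(),Q.min(0),Q.max(0),np.median(Q[:,2]))
A=np.c_[2*Q[:,:2],np.ones(len(Q))]; s=np.linalg.lstsq(A,(Q[:,:2]**2).sum(1),rcond=None)[0]; print(s[:2],np.sqrt(s[2]+s[0]**2+s[1]**2))
im=c["frame"].copy(); im[m]=(0,0,255)
cv2.imwrite("pics/w1.png",np.hstack([c["frame"][:,:],im])[:, :]if 0 else cv2.resize(im,(512,384)))
# bin
cs=pickle.load(open("c0.pkl","rb")); S=cloud(cs["side"]); B=S[170:250,295:365].reshape(-1,3); 
B=B[(B[:,2]>.02)&(B[:,2]<.155)&(abs(B[:,0]-.655+.527*(B[:,2]-.003))<.02)&(B[:,1]<-.13)&(B[:,1]>-.35)]
k=np.linalg.lstsq(np.c_[B[:,1:]-[-.24,.003],np.ones(len(B))],B[:,0],rcond=None)[0]; print("bin x=",k,"lean",np.arctan(-k[1]),len(B),B[:,1].min(),B[:,1].max())
d=np.array([.428,-.027,.1])-obs()[1][:3,3]; print("to lid",totool(d))
E
```

```text
time_s: 1.27
eef_pos: [0.448, 0.3603, 0.3012]
eef_rot: [-0.0, 0.148, 0.989, 0.0]
wrist_force: [-0.2, 0.3, 1.2]
opening: 0.999
grasp_force: 0.0
[0.37027172 0.38456109 0.44406575]
980 [0.46378441 0.30584547 0.09400712] [0.55999148 0.40515439 0.10410923] 0.10107657709210482
[0.51243997 0.35572169] 0.045330881546231196
bin x= [-0.05575059 -0.41516329  0.64503452] lean 0.3935094545759132 1138 -0.32495902666197923 -0.1303362783666595
to lid [ -9.45587031 -37.61999352  20.12910913]
```

View pics/w1.png

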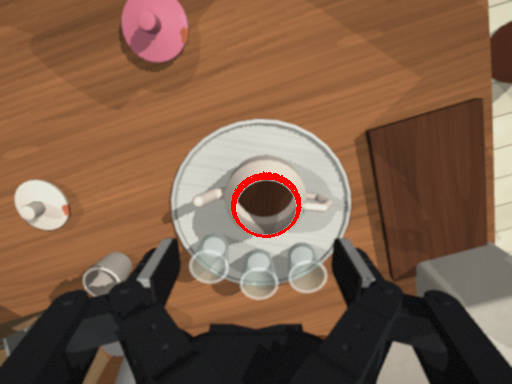

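The red ring sits on the pot's rim, centred at pixel (267,205), giving a mouth centre of (0.512,0.356,0.101). The chipped white lid is at (42,205). Now I'll move above the lid.

```bash
python3 -m handwheel '[[[1,-1.3,-5.4,0,0,0,0],[1,-2.6,-10.8,0,0,0,0],[1,-4,-16,2,0,0,0],[1,-5.3,-21.5,4,0,0,0],[1,-6.7,-27,7,0,0,0],[1,-8,-32.5,10,0,0,0],[1,-9.5,-37.6,12,0,0,0],[1,-9.5,-37.6,12,0,0,0],[1,-9.5,-37.6,12,0,0,0],[1,-9.5,-37.6,12,0,0,0]]]'
python3 - <<'E'
from h import *
c=cam("wrist"); P=cloud(c)
near=np.hypot(P[...,0]-.428,P[...,1]+.027)<.07
for lo,hi in[(.006,.06),(.040,.06)]:
    m=near&(P[...,2]>lo)&(P[...,2]<hi); Q=P[m]; r=cv2.minEnclosingCircle(Q[:,:2].astype(np.float32)); print(m.sum(),Q.min(0).round(4),Q.max(0).round(4),r, Q.mean(0))
m=near&(P[...,2]>.044)&(P[...,2]<.06)
im=c["frame"].copy(); im[m]=(0,0,255); cv2.imwrite("pics/w2.png",im)
for k in [(.428,-.027)]: print(totool(np.array([*k,.024])-obs()[1][:3,3]))
E
```

```text
time_s: 2.58
eef_pos: [0.4293, -0.0265, 0.182]
eef_rot: [0.001, 0.148, 0.989, 0.0]
wrist_force: [1.0, 0.1, -0.5]
opening: 0.996
grasp_force: 0.0
4723 [ 0.3826 -0.0747  0.0116] [0.4762 0.0185 0.0504] ((0.43016353249549866, -0.0268569178879261), 0.04829728975892067) [ 0.42650005 -0.02689221  0.02121403]
429 [ 0.4164 -0.0402  0.0402] [ 0.4411 -0.0152  0.0504] ((0.4292200207710266, -0.028064779937267303), 0.012988535687327385) [ 0.42811616 -0.02762697  0.04740092]
[ 0.13054008 -0.08903814 15.79487274]
```

View pics/w2.png

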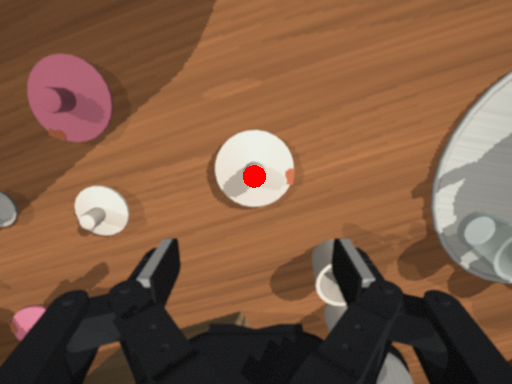

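The wrist view shows the knob top, marked at (254,176), directly below. The knob centre is (0.429,-0.028), in agreement with the first estimate. Descending and gripping.

```bash
python3 -m handwheel '[[[1,0,-0.1,5,0,0,0],[1,0,-0.1,10,0,0,0],[1,0,-0.1,13.5,0,0,0],[1,0,-0.1,15.7,0,0,0],[1,0,-0.1,15.7,0,0,0],[-1,0,-0.1,15.7,0,0,0],[-1,0,-0.1,15.7,0,0,0],[-1,0,-0.1,15.7,0,0,0],[-1,0,-0.1,15.7,0,0,0],[-1,0,-0.1,15.7,0,0,0]]]'
```

```text
time_s: 3.88
eef_pos: [0.4293, -0.0291, 0.0253]
eef_rot: [0.001, 0.149, 0.989, -0.0]
wrist_force: [-1.1, 1.3, 7.2]
opening: 0.282
grasp_force: 58.5
```

```bash
python3 -m handwheel '[[[-1,0,0,-2,0,0,0],[-1,0,0,-6,0,0,0],[-1,0,0,-12,0,0,0],[-1,0,0,-18,0,0,0],[-1,0,0,-20,0,0,0],[-1,0,0,-20,0,0,0],[-1,0,0,-20,0,0,0]]]'
python3 - <<'E'
from h import *
o,T=obs(); c=cam("wrist"); P=cloud(c); im=c["frame"]
# lid pixels in tool frame
Q=(P-T[:3,3])@T[:3,:3]
m=(np.hypot(Q[...,0],Q[...,1])<.06)&(Q[...,2]>-.005)&(Q[...,2]<.03)
F=Q[m]; print(m.sum(),F.min(0),F.max(0),cv2.minEnclosingCircle(F[:,:2].astype(np.float32)))
im=im.copy(); im[m]=im[m]//2+np.array([0,0,120],np.uint8); cv2.imwrite("pics/w3.png",im)
print(T[:3,3],totool(np.array([.5124,.3557,.18])-T[:3,3]))
s=cam("side")["frame"]; g=cv2.imwrite("pics/side3.png",s)
E
```

```text
time_s: 4.75
eef_pos: [0.4277, -0.0285, 0.2228]
eef_rot: [-0.001, 0.149, 0.989, 0.0]
wrist_force: [-0.3, -0.9, -1.6]
opening: 0.282
grasp_force: 59.0
10439 [-0.04765519 -0.04642226 -0.00497763] [0.04686497 0.04844833 0.01369368] ((-0.0010763873578980565, 0.00186544144526124), 0.048713911324739456)
[ 0.42765924 -0.02854547  0.22284376] [ 3.24361053 39.2122115   4.30036386]
```

View pics/w3.png

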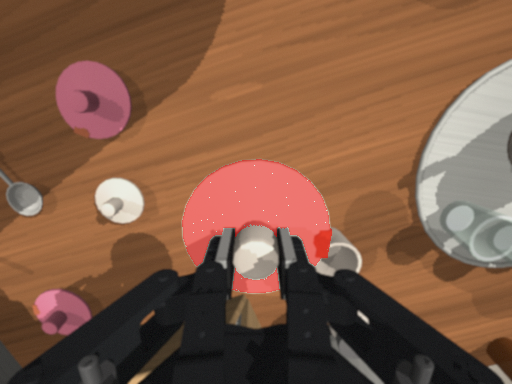

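The lid is held upright and level, with its knob at (257,252) and its flange (red) centred on the tool to about 1 mm. Carrying it over the pot.

```bash
python3 -m handwheel '[[[-1,0.4,5,0,0,0,0],[-1,0.9,10.5,0,0,0,0],[-1,1.3,16,0,0,0,0],[-1,1.8,21.5,0,0,0,0],[-1,2.3,27,0,0,0,0],[-1,2.7,32,0,0,0,0],[-1,3.1,36.5,0,0,0,0],[-1,3.3,39.1,2,0,0,0],[-1,3.3,39.1,4,0,0,0],[-1,3.3,39.1,4.3,0,0,0]]]'
python3 -m handwheel '[[[-1,0,0,0,0,0,0],[-1,0,0,0,0,0,0]]]'
python3 - <<'E'
from h import *
o,T=obs(); print(T[:3,3],T[:3,2],totool(np.array([.5124,.3557,.1155])-T[:3,3])-[-.05,.1,0])
c=cam("side"); P=cloud(c); m=(P[...,2]>.095)&(P[...,2]<.108)&(np.hypot(P[...,0]-.512,P[...,1]-.356)<.06); print(m.sum(),P[m].min(0),P[m].max(0))
E
```

```text
time_s: 6.1
eef_pos: [0.5105, 0.3531, 0.1775]
eef_rot: [-0.003, 0.149, 0.989, -0.002]
wrist_force: [0.4, -0.1, -1.5]
opening: 0.284
grasp_force: 59.3
time_s: 6.35
eef_pos: [0.5132, 0.3539, 0.1824]
eef_rot: [0.001, 0.15, 0.989, 0.0]
wrist_force: [0.8, -0.3, -0.5]
opening: 0.281
grasp_force: 59.3
[0.51320534 0.35392316 0.18236595] [ 1.46602278e-03  5.69170600e-04 -9.99998763e-01] [0.18780557 0.03929835 6.68657001]
102 [0.46246303 0.30474243 0.09501042] [0.55864862 0.39935932 0.10423481]
```

```bash
python3 -m handwheel '[[[-1,0.15,0,1.5,0,0,0],[-1,0.15,0,3,0,0,0],[-1,0.15,0,4.2,0,0,0],[-1,0.15,0,5,0,0,0],[-1,0.15,0,5.6,0,0,0],[-1,0.15,0,6,0,0,0],[-1,0.15,0,6.2,0,0,0],[-1,0.15,0,6.2,0,0,0]]]'; python3 -m handwheel '[[[-1,0,0,0.1,0,0,0],[-1,0,0,0.2,0,0,0],[-1,0,0,0.3,0,0,0],[-1,0,0,0.3,0,0,0]]]'
```

```text
time_s: 7.4
eef_pos: [0.5112, 0.3549, 0.1194]
eef_rot: [0.0, 0.149, 0.989, 0.0]
wrist_force: [0.1, 0.1, -0.8]
opening: 0.28
grasp_force: 59.3
time_s: 7.9
eef_pos: [0.511, 0.3549, 0.1162]
eef_rot: [-0.0, 0.149, 0.989, -0.0]
wrist_force: [-0.6, 0.6, -0.7]
opening: 0.283
grasp_force: 59.3
```

```bash
python3 -m handwheel '[[[-1,0,0,0.1,0,0,0],[-1,0,0,0.1,0,0,0],[-1,0,0,0.1,0,0,0]]]'; python3 -m handwheel '[[[-1,0,0,0.1,0,0,0],[-1,0,0,0.1,0,0,0],[-1,0,0,0.1,0,0,0]]]'
```

```text
time_s: 8.28
eef_pos: [0.5112, 0.3549, 0.1153]
eef_rot: [0.0, 0.149, 0.989, 0.0]
wrist_force: [0.6, 0.3, -0.8]
opening: 0.282
grasp_force: 59.5
time_s: 8.65
eef_pos: [0.5113, 0.355, 0.1152]
eef_rot: [0.0, 0.149, 0.989, 0.0]
wrist_force: [-1.1, -1.8, 4.2]
opening: 0.281
grasp_force: 60.1
```

Contact came at the expected height. Releasing and rising.

```bash
python3 -m handwheel '[[[0,0,0,0,0,0,0],[0,0,0,0,0,0,0],[0.3,0,0,0,0,0,0],[0.3,0,0,0,0,0,0],[0.3,0,0,-2,0,0,0],[0.3,0,0,-6,0,0,0],[0.3,0,0,-11,0,0,0],[0.3,0,0,-16,0,0,0],[0.3,0,0,-18,0,0,0],[0.3,0,0,-18,0,0,0]]]'
python3 - <<'E'
from h import *
o,T=obs(); print(T[:3,3])
c=cam("wrist"); P=cloud(c); n=np.hypot(P[...,0]-.512,P[...,1]-.355)<.052
def fit(m,nm):
    Q=P[m];print(nm,len(Q),Q.min(0).round(4),Q.max(0).round(4),[ (np.array(cv2.minEnclosingCircle(Q[:,:2].astype(np.float32))[0])).round(4)])
    return Q
fit(n&(P[...,2]>.132),"knob"); Q=fit(n&(P[...,2]>.098)&(P[...,2]<.125),"flange")
e=fit(n&(P[...,2]>.1)&(P[...,2]<.125)&(np.hypot(P[...,0]-.512,P[...,1]-.355)>.032),"edge"); k=np.linalg.lstsq(np.c_[e[:,:2]-[.512,.355],np.ones(len(e))],e[:,2],rcond=None)[0]; print(k)
cv2.imwrite("pics/w4.png",c["frame"])
print("to bin pre", totool(np.array([.50,-.235,.22])-T[:3,3]))
E
```

```text
time_s: 9.9
eef_pos: [0.5118, 0.3553, 0.2967]
eef_rot: [0.002, 0.149, 0.989, 0.001]
wrist_force: [0.4, 0.0, -0.9]
opening: 0.648
grasp_force: 0.0
[0.51180288 0.35526833 0.29665639]
knob 25283 [0.484  0.3032 0.1327] [0.5388 0.4069 0.3972] [array([0.5119, 0.3551])]
flange 3768 [0.4646 0.3087 0.0982] [0.5605 0.403  0.125 ] [array([0.5127, 0.3559])]
edge 2208 [0.4646 0.3087 0.1002] [0.5602 0.4022 0.1103] [array([0.5124, 0.3555])]
[-0.00097705  0.00137144  0.10716908]
to bin pre [-16.30441894 -56.74339003   7.66000577]
```

View pics/w4.png

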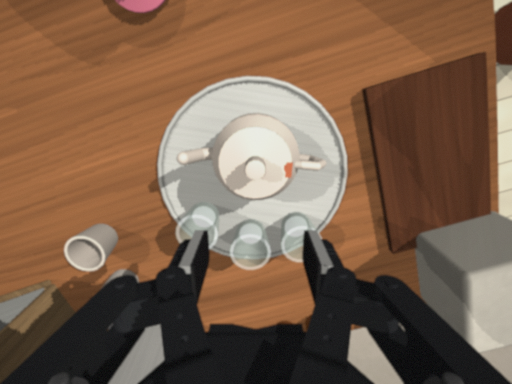

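The lid is seated and level: the knob at (256,168) is concentric with the pot, within about 1 mm, and the tilt is about 0.1°. Now the bin: its front leans about 0.39 rad with the edge near (0.575,-0.235,0.171). Moving in front of it with fingers shut.

```bash
python3 -m handwheel '[[[-1,-1.6,-5.7,0,0,0,0],[-1,-3.2,-11.4,0,0,0,0],[-1,-4.9,-17,1,0,0,0],[-1,-6.5,-22.7,2,0,0,0],[-1,-8.1,-28.4,3,0,0,0],[-1,-9.8,-34,4,0,0,0],[-1,-11.4,-39.7,5,0,0,0],[-1,-13,-45.4,6,0,0,0],[-1,-14.7,-51,7,0,0,0],[-1,-16.3,-56.7,7.7,0,0,0]]]'
python3 -m handwheel '[[[-1,0,0,0,0,0,0],[-1,0,0,3,0,0,0],[-1,0,0,7,0,0,0],[-1,0,0,7.5,0,0,0],[-1,0,0,7.5,0,0,0]]]'
python3 - <<'E'
from h import *
print(totool([.1,.0056,0]),obs()[1][:3,3])
E
```

```text
time_s: 11.2
eef_pos: [0.4976, -0.2358, 0.2141]
eef_rot: [-0.002, 0.149, 0.989, 0.001]
wrist_force: [0.2, 0.8, 0.3]
opening: -0.001
grasp_force: 0.0
time_s: 11.82
eef_pos: [0.4992, -0.234, 0.1421]
eef_rot: [-0.001, 0.149, 0.989, 0.0]
wrist_force: [0.3, -0.6, 0.3]
opening: -0.001
grasp_force: 0.0
[-9.39140731  3.48065457 -0.01060491] [ 0.49923818 -0.23398101  0.14210643]
```

```bash
python3 -m handwheel '[[[-1,-2.4,0.9,0,0,0,0],[-1,-4.7,1.7,0,0,0,0],[-1,-6.1,2.3,0,0,0,0],[-1,-7.5,2.8,0,0,0,0],[-1,-8.5,3.1,0,0,0,0],[-1,-9.4,3.5,0,0,0,0],[-1,-10.3,3.8,0,0,0,0],[-1,-11.2,4.2,0,0,0,0],[-1,-11.2,4.2,0,0,0,0]]]'
python3 -m handwheel '[[[-1,-0.4,0.15,0,0,0,0],[-1,-0.7,0.25,0,0,0,0],[-1,-0.7,0.25,0,0,0,0]]]'
```

```text
time_s: 12.95
eef_pos: [0.6213, -0.2284, 0.1448]
eef_rot: [0.003, 0.149, 0.989, -0.001]
wrist_force: [-0.3, 1.2, 9.0]
opening: 0.001
grasp_force: 0.0
time_s: 13.32
eef_pos: [0.6287, -0.2281, 0.1453]
eef_rot: [0.003, 0.149, 0.989, -0.001]
wrist_force: [-1.3, 1.6, 11.2]
opening: 0.001
grasp_force: 0.0
```

An upward force appeared, so I'll look before continuing.

```bash
python3 - <<'E'
from h import *
a=cam("side")["frame"][110:270,240:440]; b=cam("scene")["frame"][130:340,120:300]
cv2.imwrite("pics/push.png",np.hstack([cv2.resize(a,(400,420),interpolation=3),cv2.resize(b,(360,420),interpolation=3)]))
E
```

```text
(no output)
```

View pics/push.png

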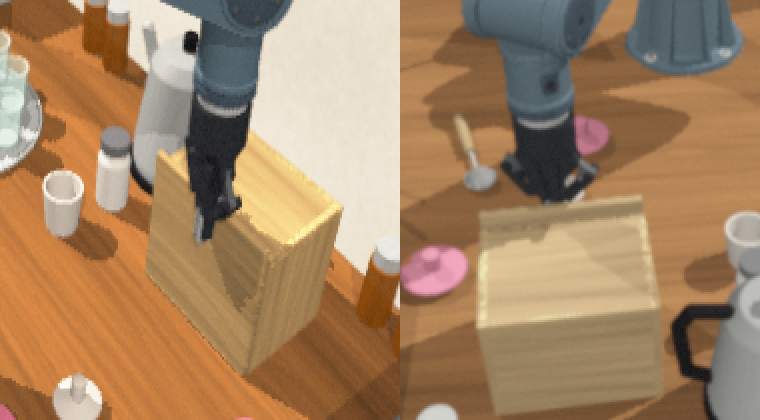

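The fingers are on the outer face and the front is nearly upright; the upward force is friction from the rising edge. I'll push on to the stop.

```bash
python3 -m handwheel '[[[-1,-0.3,0.1,0,0,0,0],[-1,-0.6,0.2,0,0,0,0],[-1,-0.6,0.2,0,0,0,0]]]'; python3 -m handwheel '[[[-1,-0.2,0.1,0,0,0,0],[-1,-0.4,0.15,0,0,0,0],[-1,-0.4,0.15,0,0,0,0]]]'
```

```text
time_s: 13.8
eef_pos: [0.6327, -0.2279, 0.1456]
eef_rot: [0.0, 0.149, 0.989, -0.001]
wrist_force: [-10.8, 4.0, 18.1]
opening: 0.001
grasp_force: 6.7
time_s: 14.18
eef_pos: [0.6328, -0.2279, 0.1457]
eef_rot: [-0.005, 0.149, 0.989, -0.001]
wrist_force: [-33.5, 1.9, 29.8]
opening: 0.002
grasp_force: 12.7
```

```bash
python3 - <<'E'
from h import *
c=cam("side"); S=cloud(c); B=S[150:290,290:370].reshape(-1,3)
B=B[(B[:,2]>.02)&(B[:,2]<.17)&(abs(B[:,0]-.645+.056*(B[:,1]+.24))<.03)&(B[:,1]<-.25)&(B[:,1]>-.33)]
k=np.linalg.lstsq(np.c_[B[:,1:]-[-.24,.003],np.ones(len(B))],B[:,0],rcond=None)[0]; print(k,np.arctan(-k[1]),len(B))
E
```

```text
[-0.13103924 -0.01428736  0.64373349] 0.014286387696686076 975
```

The bin is on its stop: TCP stalled at x=0.633, and the face's measured lean is 0.014 rad. Backing away.

```bash
python3 -m handwheel '[[[-1,1,-0.35,0,0,0,0],[-1,3,-1.1,0,0,0,0],[-1,7,-2.6,0,0,0,0],[-1,10,-3.7,-3,0,0,0],[-1,12,-4.5,-8,0,0,0],[-1,12,-4.5,-10,0,0,0],[-1,12,-4.5,-10,0,0,0]]]'
python3 - <<'E'
from h import *
c=cam("side"); S=cloud(c); B=S[150:290,290:370].reshape(-1,3)
B=B[(B[:,2]>.02)&(B[:,2]<.175)&(abs(B[:,0]-.645+.056*(B[:,1]+.24))<.03)&(B[:,1]<-.14)&(B[:,1]>-.33)]
k=np.linalg.lstsq(np.c_[B[:,1:]-[-.24,.003],np.ones(len(B))],B[:,0],rcond=None)[0]; print(k,np.arctan(-k[1]),len(B))
P=S[118:165,180:230].reshape(-1,3); K=P[(P[:,2]>.125)&(P[:,2]<.16)]; print(len(K),K.min(0),K.max(0))
cv2.imwrite("pics/final.png",c["frame"])
E
```

```text
time_s: 15.1
eef_pos: [0.5102, -0.2356, 0.2445]
eef_rot: [0.002, 0.15, 0.989, -0.001]
wrist_force: [-0.5, 0.4, -0.5]
opening: 0.002
grasp_force: 0.0
[-0.05993059 -0.01342904  0.64658665] 0.013428234894285117 2218
38 [0.49566067 0.34024968 0.12563374] [0.51956863 0.36719756 0.13853777]
```

View pics/final.png

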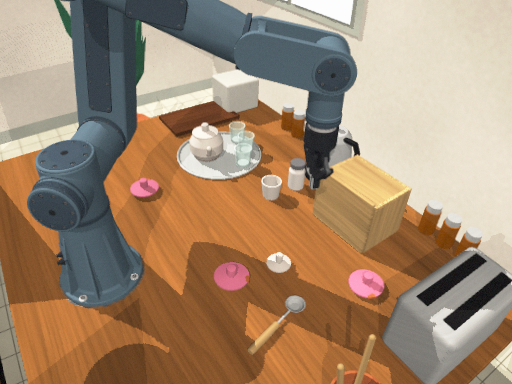

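The lid is on the pot at (206,140), the bin is shut at (345,205), and the arm is clear of everything.

```bash
python3 -c "
from bench import ctrl; print(ctrl.hand_in())"
```

```text
the job is handed in; nothing more can be done
None
```

The job is handed in at about 15 s: the chipped lid is seated level on the pot (knob about 1 mm off centre), the bin is on its stop (measured lean 0.013 rad), the pot hasn't visibly moved, and the arm touches nothing; the hand-in returned no verdict.

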